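# Serve a tea bun with the hanging tongs at the pottery stall

### The job

Take the steel serving tongs off their hook on the stand, close their tips on the golden bun, and lift the bun a good 15 cm above its slab, touching it with nothing but the tongs. Leave the dark bun and the pottery where they stand. Finish while still holding the bun up in the tongs: do not put it down or let go.

Things in the scene. Friction and masses are not known exactly. Their poses are not given: they have to be found in the camera images.
- hook_stand: fixed stand: wooden base 170 x 110 x 16 mm, brass rod 8 mm thick rising at its back and bent into a level hook along the stand's own x axis, from the upright at x = +85 mm to the open end at x = -36 mm, where the last 10 mm turn up by 10 mm. Origin at table level below the hanging place. Hook axis 170.5 mm above the table, nothing of the stand above 185 mm
- hook_peg (a point): point on the axis of the hook where the tongs hang, 170.5 mm above the table
- tongs_grip (a point): the place to grip the tongs, mid-way between the arms, at the upper edge of their black grip sleeves (20 mm wide, reaching 31 mm down from here). Tongs' axes: z up along them, y from arm to arm, x along the strap's width (parallel to the hook while hanging). Top of the tongs 33 mm above, tips 109 mm below. Over the sleeves (in y): 49 mm here, 52 mm at 19 mm lower when open; 41 mm here on a bun
- tongs_tips (a point): point mid-way between the two red tip pads (each 18 mm wide in x, 24 mm high), 97 mm below tongs_grip along the tongs' z; moves with the tongs. The pads stand about 74 mm apart when open and 55 mm when half squeezed, to 44.5 mm over the sleeves, where the sleeves' outsides are parallel (best for carrying the tongs open); 40 mm on a bun; they can close fully
- tongs: the whole tongs, 75 g: a steel strap 16 mm wide bent like an upside-down U, hanging tips down with the inside of its top on the hook. They lift straight up off it, or rise 20 mm and slide off past its open end. Sprung open: at tongs_grip a squeeze of 8 N starts to close them, 12 N brings the tips to a bun, more grips it. Origin and axes as tongs_grip
- tongs_left: the arm of the tongs on its +y side with its red tip pad; hinged at the top of the tongs, 31.5 mm above tongs_grip, where its origin lies; both arms move equally
- tongs_right: the arm of the tongs on its -y side with its red tip pad; origin at its hinge at the top of the tongs
- bun: the golden-brown bun to serve: firm and round, 40 mm across (upright sides from 7 to 19 mm up, domed above), 32 mm high, 30 g; origin at the centre of its underside. Loose on its slab
- bun_center (a point): centre of the golden bun, 16 mm above its underside
- bun_slab: fixed round grey stoneware slab, 104 mm across, 10 mm high, under the golden bun; origin at the centre of its underside
- dark_bun_center (a point): dark chocolate-brown bun, 40 mm across and 32 mm high; this point is its centre, 16 mm above its underside. It sits on the other slab and stays there
- blue_cup: navy blue handleless cup, 80 mm across, 80 mm high, bystander; origin at the centre of its underside
- grey_cup: grey handleless cup, 76 mm across, 75 mm high, bystander; origin at the centre of its underside
- jar: oat-coloured lidded jar, 92 mm across, 84 mm high, bystander; origin at the centre of its underside
- bud_vase: small squat navy bud vase, 72 mm across, 60 mm high, bystander; origin at the centre of its underside
- bowl: blue bowl, 110 mm across, 45 mm high, bystander; origin at the centre of its underside

How it is judged:
On the way, in this order (a step that is already met when the one before it is completed fails the run):
1. the tongs are off the hook, in the fingers' grip, clear of the hook (contact force between the fingers and tongs above 0.5 N and contact force between hook_stand and tongs below 0.05 N and distance between tongs_grip and hook_peg above 0.07 m and height (world z) of tongs_grip above 0.1 m), for 0.2 s.
2. the golden bun is gripped between both tips of the tongs and lifted off its slab (contact force between each of tongs_left, tongs_right and bun above 0.3 N and contact force between the fingers and tongs above 0.5 N and contact force between hook_stand and tongs below 0.05 N and height (world z) of bun_center above 0.06 m), for 0.2 s.
At the end, for the whole second after the job is handed in: The golden bun is held still between both tips of the tongs, the tongs in the robot's fingers and off the hook, the bun's centre more than 12 cm above the table; the dark bun and every piece of pottery within 3 cm of where it stood (contact force between each of tongs_left, tongs_right and bun above 0.3 N and contact force between the fingers and tongs above 0.5 N and contact force between hook_stand and tongs below 0.05 N and height (world z) of bun_center above 0.12 m and linear speed of bun below 0.05 m/s and distance between bun_center and tongs_tips below 0.03 m and horizontal distance between tongs_grip and hook_peg above 0.05 m and distance of each of dark_bun_center, blue_cup, grey_cup, jar, bud_vase, bowl from where it was at the start of the episode below 0.03 m); the arm keeps its last pose, push and grip.
It fails at once if the robot itself touches the golden bun (contact force between any of the fingers, the arm and bun above 0.3 N).
It fails at once if the dark bun or a piece of pottery is pushed more than 3 cm or knocked over (distance of any of dark_bun_center, blue_cup, grey_cup, jar, bud_vase, bowl from where it was at the start of the episode above 0.03 m or angle between any of dark_bun_center, blue_cup, grey_cup, jar, bud_vase, bowl's own z axis and vertical above 0.6 rad).
It also fails if it takes over 45 s, if anything falls off the work surface, if the arm or the gripper's body presses on something with over 40 N, if the wrist force passes 120 N, or if a joint passes its speed limit or range.

### The arm

A 7-joint arm with a two-finger parallel gripper is mounted at the origin on the work surface. World frame = base frame: x ahead of the robot, y to its left, z up, the work surface at z = 0. Lengths are in m, angles in rad, forces in N, time in s.
With the tool pointing down it reaches from about 0.425 to 0.925 m from the base axis. Payload 6.8 kg.
Tool frame: the origin (TCP) lies at the very end of the fingers, on their centre line; the grasp point (between the pads) lies 19 mm behind it (r.tcp_to_grasp is the distance from the TCP to the grasp point, in m); z points along the fingers, y is the line along which they close (so a half turn about z gives the same grasp; the last joint's range is limited). The gripper opens to 85 mm and grips with 20 to 120 N. Pads are 22 mm wide; open, the fingers measure 114 mm over their backs; the gripper's body (76 mm by 85 mm) begins 54 mm behind the grasp point. The pads swing forward as they close: fully open they stand 13 mm farther back than shut.
Start: joints at [-1.451, 0.477, 0.022, 1.555, -0.011, 1.109, -0.083], TCP at [0.152, 0.658, 0.231] pointing down, gripper open.
Joint ranges: [-2.96, 2.96], [-0.34, 2.1], [-1.41, 1.46], [0.24, 2.44], [-1.37, 4.51], [0.17, 1.92], [-2.96, 2.96]. Speed limits (rad/s): [2.39, 2.39, 3.14, 3.14, 3.14, 3.14, 3.14].

### API

Orientations are given as a rotation vector (axis times angle).
In Python, from bench import r gives the robot as it stands.
- The arm moves only by the tool step_arm, never from a script. Its argument "moves" is a list of rows, each a list of 7 numbers: the shift along the tool's x, y, z in mm, then the turn, a rotation vector about the tool's x, y, z in rad, then the finger opening in mm, from 0 to 85.4. A call has 1 to 8 rows; each row is the pose to reach, as a shift and turn from the pose commanded when the call began, along the tool's axes at that moment; what a row does not reach only later rows make up. A row lasts 1/10 s, in which the tool goes at most 50 mm and 8.59 degrees, less where a joint would pass 70% of its speed; a pose out of reach is approached as far as the arm can. A call with a gripper value outside its range is refused whole. The fingers move at their own pace and stop on an object; "grip_force" is the grip in N (left out, the last holds). Time passes only in rows, so rows that repeat a pose let the fingers close. It gives the time, the measured TCP pose, the force, the opening and the grip force at its end, in the units of the state.
- r.get_obs(): the state, without advancing time (a new reading comes with each control period).
- r.grab_frame(name): name is "scene" or "top" or "wrist"; returns a dict with "image" (480x640x3 uint8, red, green, blue), "depth" (480x640 float32, m along the optical axis (not along the pixel's ray), 0 where there is no reading), "mtx" (3x3 intrinsics, pixels), "rvec" (rotation vector, rad) and "tvec" (3), from world to camera coordinates, as OpenCV has them. Camera axes: x right, y down, z forward; pixel columns grow to the right and rows downward; lengths in m; the calibration is good to about 2 mm. A picture is of the moment at which its call begins.
- r.hand_in(): hands the job in; it is judged then, once.
The state is a dict: "clock": time; "joints": joint angles; "qvel": joint speeds; "tau": joint torques, N m; "tcp_pos": TCP position; "orientation": TCP orientation; "contact_force": force on the tool from outside, world axes, zero at the start; "moment": the same for the moment, N m; "grip_width": finger opening in m; "gripper_force": force on a finger pad.
Only numpy, scipy, OpenCV 4.12 (cv2) and the standard library are available. Lean on these libraries where they do the work, as an engineer would, in place of code of your own. Each camera call takes 0.05 s, during which the arm holds its last target. There are 200 camera calls.

## Working session

There is one attempt and no reset: what is moved stays moved. The work goes in short steps, Python scripts to look and compute and a tool call to move; the robot and the scene stay as the last step left them, time stands still between calls to the robot, and variables do not carry over. Pictures are saved under pics/ and viewed, at most 10 in all, crops included, and the job is handed in when it is done.

Besides the shell and the picture viewer there is one more tool, called after "Emit:" by a JSON object that holds its "method" and its "body". step_arm: Moves the arm, as the interface text tells. Its arguments: {"type":"object","properties":{"moves":{"type":"array","items":{"type":"array","items":{"type":"number"}}},"grip_force":{"type":"number"}},"required":["moves"]}

```bash
ls; mkdir -p pics; cat > h.py <<'E'
from bench import r
import numpy as np, cv2
from scipy.spatial.transform import Rotation as R
def grab(n,save=None):
    f=r.grab_frame(n)
    np.savez(f'{n}.npz',**{k:f[k] for k in f})
    if save: cv2.imwrite(f'pics/{save}.png',cv2.cvtColor(f['image'],cv2.COLOR_RGB2BGR))
    return f
def world(f):
    K=np.array(f['mtx']);Rm=R.from_rotvec(np.ravel(f['rvec'])).as_matrix();t=np.ravel(f['tvec'])
    v,u=np.mgrid[:480,:640];d=f['depth']
    p=np.stack([(u-K[0,2])/K[0,0]*d,(v-K[1,2])/K[1,1]*d,d],-1)
    return (p-t)@Rm
def ray(f,u,v,z):
    K=np.array(f['mtx']);Rm=R.from_rotvec(np.ravel(f['rvec'])).as_matrix();t=np.ravel(f['tvec'])
    c=-Rm.T@t; d=Rm.T@np.array([(u-K[0,2])/K[0,0],(v-K[1,2])/K[1,1],1]); return c+d*(z-c[2])/d[2]
def proj(f,P):
    return cv2.projectPoints(np.float64(P).reshape(-1,3),np.float64(f['rvec']),np.float64(f['tvec']),np.float64(f['mtx']),None)[0].reshape(-1,2)
E
python3 - <<'E'
from h import *
for n in ['scene','top']:
    f=grab(n,n+'0'); Rm=R.from_rotvec(np.ravel(f['rvec'])).as_matrix(); print(n,-Rm.T@np.ravel(f['tvec']),Rm[2],f['mtx'][0][0])
o=r.get_obs();print({k:np.round(o[k],3) for k in o}, R.from_rotvec(o['orientation']).as_matrix().round(3))
E
```

```text
pics
scene [ 1.08482267 -0.22770055  1.06441305] [-0.48240155  0.22627107 -0.8462211 ] 496.2208096310461
top [ 0.43290541 -0.00437103  1.13013194] [ 9.64363959e-02 -5.94527199e-04 -9.95338971e-01] 440.86221575939726
{'clock': np.float64(0.1), 'joints': array([-1.451,  0.478,  0.022,  1.556, -0.012,  1.109, -0.083]), 'qvel': array([-0.   , -0.001,  0.001, -0.004,  0.   , -0.001, -0.   ]), 'tau': array([ 4.0000e-03, -5.9776e+01,  1.6130e+00, -2.8196e+01,  1.3000e-02,
        5.0000e-03, -0.0000e+00]), 'tcp_pos': array([0.152, 0.657, 0.23 ]), 'orientation': array([-3.570e-01, -3.121e+00,  3.000e-03]), 'contact_force': array([ 0.037, -0.352,  0.633]), 'moment': array([-0.036,  0.016, -0.047]), 'gripper_force': np.float64(0.0), 'grip_width': np.float64(0.086)} [[-0.974  0.226 -0.   ]
 [ 0.226  0.974 -0.002]
 [-0.    -0.002 -1.   ]]
```

View pics/scene0.png

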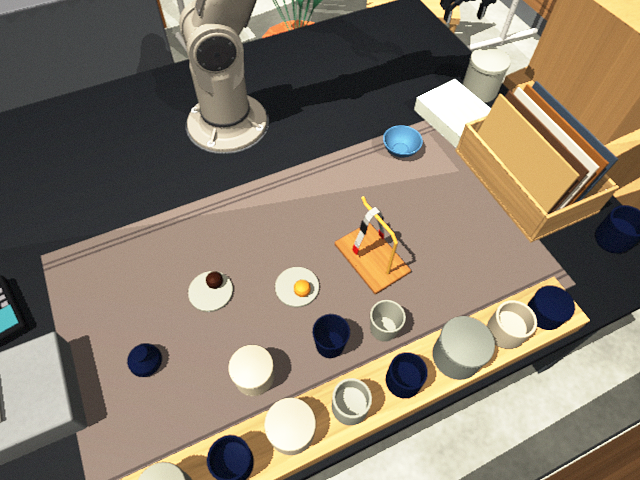

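View pics/top0.png

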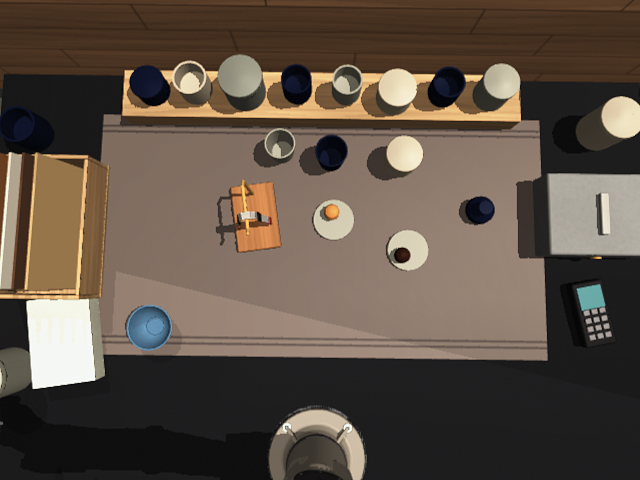

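The views show the tongs on the stand at top (253,216) with the open hook end toward the robot. The golden bun is at (332,212) and the dark bun at (402,255). Next I'll measure them.

```bash
cat > m.py <<'E'
from h import *
for n in ['top','scene']:
    f=dict(np.load(f'{n}.npz'));W=world(f);im=f['image'];hsv=cv2.cvtColor(im,cv2.COLOR_RGB2HSV);H,S,V=[hsv[...,i].astype(int) for i in range(3)]
    ok=(f['depth']>0)&(np.abs(W[...,1])<.6)&(W[...,0]>.35)&(W[...,0]<.85)
    def rep(name,m):
        v,u=np.nonzero(m)
        if len(v)==0: print(n,name,'none');return
        P=W[m];print(n,name,len(v),'uv',u.mean().round(1),v.mean().round(1),'med',np.median(P,0).round(4),'min',P.min(0).round(3),'max',P.max(0).round(3))
    up=ok&(W[...,2]>.02)
    x=W[...,0];y=W[...,1];z=W[...,2]
    stand=(y>.07)&(y<.35)&(x>.42)&(x<.68)
    b=ok&(H>8)&(H<28)&(S>150)&(V>120)&(abs(y)<.07)&(x>.45)&(x<.7)&(z>.015)&(z<.06)
    rep('bun',b)
    rep('buntop',b&(z>.036))
    rep('red',ok&stand&((H<5)|(H>174))&(S>150)&(z<.08))
    rep('hook',ok&stand&(z>.15)&(S>100))
    rep('tongtop',ok&stand&(z>.15)&(S<60))
    m=ok&stand&(z>.155)
    P=W[m]; print(np.c_[P*1000,im[m]].round(0).astype(int)[::max(1,len(P)//60)].tolist())
    m=ok&stand&(z>.008)&(z<.024)&(S>100)&(H>5)&(H<20)
    rep('base',m)
    q=cv2.minAreaRect((W[m][:,:2]*1000).astype(np.float32));print(q)
    rep('slab',ok&(S<60)&(abs(y)<.09)&(z>.006)&(z<.015)&(x>.5)&(V>120))
E
python3 m.py
python3 - <<'E'
import cv2
a=cv2.imread('pics/top0.png')[170:270,200:360];b=cv2.imread('pics/scene0.png')[185:305,260:420]
a=cv2.resize(a,(640,400),interpolation=2);b=cv2.resize(b,(640,480),interpolation=2)[:400]
import numpy as np
cv2.imwrite('pics/c0.png',cv2.resize(np.vstack([a,b]),(480,600)))
E
```

```text
top bun 161 uv 331.4 211.5 med [ 0.6032 -0.0288  0.0391] min [ 0.585 -0.046  0.031] max [ 0.621 -0.013  0.047]
top buntop 131 uv 331.6 211.6 med [ 0.602  -0.0307  0.0402] min [ 0.587 -0.046  0.036] max [ 0.62  -0.013  0.047]
top red 16 uv 261.9 221.9 med [0.5733 0.1228 0.0614] min [0.556 0.119 0.047] max [0.584 0.196 0.074]
top hook 186 uv 244.8 206.5 med [0.5959 0.1645 0.174 ] min [0.527 0.141 0.151] max [0.653 0.177 0.187]
top tongtop 124 uv 247.2 215.4 med [0.5709 0.1571 0.1756] min [0.559 0.137 0.15 ] max [0.58  0.185 0.183]
[[652, 174, 161, 198, 145, 79], [650, 170, 161, 182, 139, 75], [645, 176, 163, 153, 108, 54], [641, 172, 171, 218, 159, 80], [639, 169, 172, 229, 172, 87], [637, 167, 171, 160, 105, 55], [632, 173, 174, 196, 140, 70], [629, 171, 176, 246, 203, 105], [627, 169, 173, 245, 218, 114], [625, 166, 175, 238, 182, 96], [620, 169, 173, 248, 214, 113], [618, 164, 177, 125, 80, 42], [614, 171, 173, 202, 144, 73], [611, 168, 177, 246, 203, 106], [609, 166, 174, 246, 219, 114], [607, 164, 173, 220, 158, 82], [603, 166, 173, 246, 211, 111], [601, 162, 171, 197, 129, 73], [
[... 3903 characters left out ...]
, [628, 168, 177, 255, 248, 108], [629, 168, 175, 255, 248, 112], [632, 169, 175, 255, 250, 110], [634, 170, 173, 255, 250, 107], [638, 170, 174, 255, 243, 100], [640, 174, 171, 248, 189, 80], [641, 177, 165, 200, 143, 69], [645, 170, 168, 255, 239, 97], [646, 172, 165, 255, 242, 102], [650, 175, 164, 247, 193, 88], [651, 178, 159, 226, 174, 110], [653, 172, 158, 255, 225, 86]]
scene base 2426 uv 372.8 258.4 med [0.6015 0.162  0.0168] min [0.506 0.1   0.008] max [0.68  0.23  0.024]
((592.6040649414062, 165.20579528808594), (170.0554962158203, 111.20987701416016), 8.633614540100098)
scene slab 1207 uv 300.8 289.2 med [ 0.5862 -0.0371  0.0105] min [ 0.504 -0.09   0.006] max [0.82  0.09  0.015]
```

View pics/c0.png

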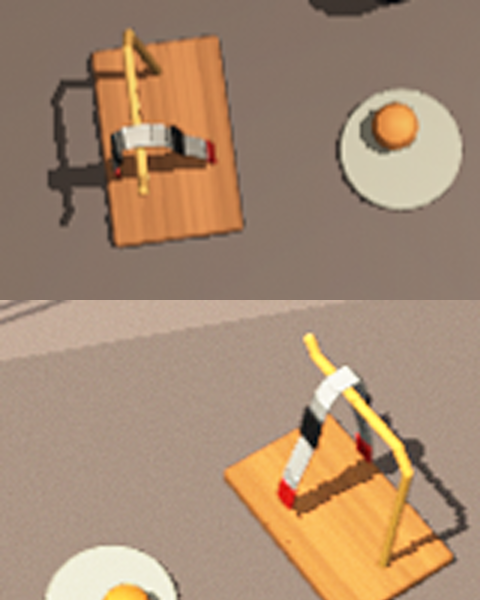

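The stand's yaw is about 8.7° and the peg is near (0.569, 0.161). The bun is near (0.606, −0.030). I'll refine the numbers and work out the first move.

```bash
cat >> h.py <<'E'
def move(P,yaw,Rc=None,pc=None):
    """tool shift (mm) and turn for TCP target P, tool down, tool y at yaw from world y"""
    o=r.get_obs();p=o['tcp_pos'] if pc is None else np.array(pc);Rm=R.from_rotvec(o['orientation'])
    c,s=np.cos(yaw),np.sin(yaw)
    T=R.from_matrix(np.array([[-c,-s,0],[-s,c,0],[0,0,-1]]))
    return (Rm.inv().apply(np.array(P)-p)*1000).round(1),(Rm.inv()*T).as_rotvec().round(3)
E
python3 - <<'E'
from h import *
print(move([.569,.161,.31],np.radians(8.5)))
f=dict(np.load('top.npz'));W=world(f);im=f['image'];S=cv2.cvtColor(im,cv2.COLOR_RGB2HSV)[...,1]
x,y,z=W[...,0],W[...,1],W[...,2]
for n in ['top','scene']:
    f=dict(np.load(n+'.npz'));W=world(f);hsv=cv2.cvtColor(f['image'],cv2.COLOR_RGB2HSV);H,S,V=[hsv[...,i].astype(int) for i in range(3)];x,y,z=W[...,0],W[...,1],W[...,2]
    st=(y>.08)&(y<.24)&(x>.5)&(x<.68)
    m=st&((H<5)|(H>174))&(S>150)&(z<.08)
    for mm in (m&(y<.16),m&(y>.16)):
        if mm.any(): print(n,'red',mm.sum(),W[mm].mean(0).round(4))
    m=st&(z>.165)&(S<70)&(V>120); v,u=np.nonzero(m); print(n,'strap',W[m].mean(0).round(4),ray(f,u.mean(),v.mean(),.176).round(4))
    m=(abs(y+.03)<.06)&(abs(x-.6)<.06)&(H>8)&(H<28)&(S>150)&(V>100); k,_=cv2.findContours(m.astype(np.uint8),0,2); c,rad=cv2.minEnclosingCircle(max(k,key=len)); print(n,'bun',c,rad,ray(f,*c,.03).round(4))
E
```

```text
(array([-517.9, -389.3,  -78.9]), array([-0.002, -0.   , -0.376]))
top red 12 [0.5763 0.122  0.058 ]
top red 4 [0.5578 0.196  0.0648]
top strap [0.5711 0.1567 0.1758] [0.5711 0.1567 0.176 ]
top bun (331.2272644042969, 211.68182373046875) 7.420485973358154 [ 0.604  -0.0293  0.03  ]
scene red 33 [0.577  0.1238 0.051 ]
scene red 26 [0.5663 0.2003 0.0524]
scene strap [0.5724 0.1586 0.1753] [0.5728 0.1583 0.176 ]
scene bun (301.6666564941406, 288.0) 8.333436012268066 [ 0.6073 -0.0298  0.03  ]
```

Emit:
{"method": "step_arm", "body": {"moves": [[0,0,-79,0,0,0,85],[-130,-97,-79,0,0,-0.1,85],[-200,-150,-79,0,0,-0.2,85],[-300,-225,-79,0,0,-0.3,85],[-350,-263,-79,0,0,-0.376,85],[-400,-300,-79,0,0,-0.376,85],[-450,-338,-79,0,0,-0.376,85],[-518,-389,-79,0,0,-0.376,85]]}}

```text
clock: 0.9
tcp_pos: [0.3778, 0.3886, 0.304]
orientation: [0.233, -3.133, 0.0]
contact_force: [0.7, 1.0, 0.3]
grip_width: 0.0848
gripper_force: 0.0
```

```bash
python3 - <<'E'
from h import *
o=r.get_obs();print(o['clock'],o['tcp_pos'],o['joints'].round(2));print(move([.571,.161,.31],np.radians(8.5)))
E
```

```text
0.9 [0.37780985 0.38861078 0.30403085] [-0.99  0.19  0.09  1.79 -0.02  1.16  0.82]
(array([-157.5, -253.6,   -6. ]), array([-0., -0., -0.]))
```

Emit:
{"method": "step_arm", "body": {"moves": [[-157,-253,-5,0,0,0,85],[-157,-253,-5,0,0,0,85],[-157,-253,-5,0,0,0,85],[-157,-253,-5,0,0,0,85],[-157,-253,-5,0,0,0,85],[-157,-253,-5,0,0,0,85],[-157,-253,-5,0,0,0,85],[-157,-253,-5,0,0,0,85]]}}

```text
clock: 1.7
tcp_pos: [0.5698, 0.1623, 0.3085]
orientation: [0.228, -3.132, 0.001]
contact_force: [-0.7, 1.0, 0.2]
grip_width: 0.0851
gripper_force: 0.0
```

```bash
python3 - <<'E'
from h import *
f=grab('wrist','w1')
o=r.get_obs();print(o['clock'],o['tcp_pos'],o['joints'].round(2));print(move([.571,.161,.31],np.radians(8.5)))
Rm=R.from_rotvec(np.ravel(f['rvec'])).as_matrix(); print(-Rm.T@np.ravel(f['tvec']),Rm[2])
for P in ([.571,.161,.176],[.571,.161,.143]): print(proj(f,P))
E
```

```text
1.75 [0.56901267 0.16405451 0.30854863] [-0.61  0.28  0.28  1.68 -0.08  1.19  1.41]
(array([-1.5, -3.3, -1.5]), array([ 0.   , -0.001, -0.   ]))
[0.50616421 0.15338834 0.45234226] [ 0.25754383  0.03750097 -0.96553863]
[[319.41084641 231.83795885]]
[[319.68168236 222.10312959]]
```

View pics/w1.png

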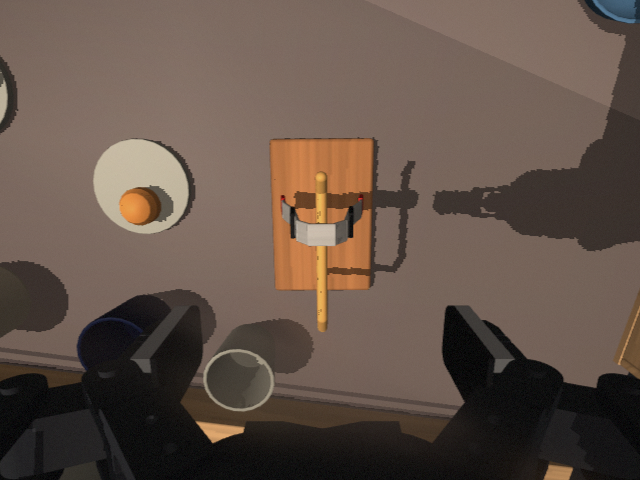

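The wrist view shows the tongs centred at (321,228), square to the fingers, with the hook running up and down the image. Next I'll descend partway and check.

Emit:
{"method": "step_arm", "body": {"moves": [[-1.5,-2,45,0,0,0,85],[-1.5,-2,80,0,0,0,85],[-1.5,-2,100,0,0,0,85],[-1.5,-2,100,0,0,0,85],[-1.5,-2,100,0,0,0,85]]}}

```text
clock: 2.25
tcp_pos: [0.5708, 0.1633, 0.2096]
orientation: [0.236, -3.132, -0.001]
contact_force: [0.3, -0.7, -0.2]
grip_width: 0.0851
gripper_force: 0.0
```

```bash
python3 - <<'E'
from h import *
o=r.get_obs();print(o['clock'],o['tcp_pos']);print(move([.571,.162,.117],np.radians(8.5)))
E
```

```text
2.25 [0.57082846 0.16332786 0.2095667 ]
(array([ 0. , -1.4, 92.6]), array([ 0.   , -0.   ,  0.002]))
```

Emit:
{"method": "step_arm", "body": {"grip_force": 20, "moves": [[0,-1,40,0,0,0,85],[0,-1,75,0,0,0,85],[0,-1,92,0,0,0,85],[0,-1,92,0,0,0,75],[0,-1,92,0,0,0,60],[0,-1,92,0,0,0,52],[0,-1,92,0,0,0,48],[0,-1,92,0,0,0,48]]}}

```text
clock: 3.05
tcp_pos: [0.573, 0.1615, 0.1193]
orientation: [-0.232, 3.129, 0.002]
contact_force: [-0.4, 0.8, 6.9]
grip_width: 0.048
gripper_force: 4.3
```

Emit:
{"method": "step_arm", "body": {"moves": [[0,0,0,0,0,0,46],[0,0,0,0,0,0,44.5],[0,0,0,0,0,0,44.5],[0,0,0,0,0,0,44.5]]}}

```text
clock: 3.45
tcp_pos: [0.5731, 0.1618, 0.1193]
orientation: [-0.232, 3.129, 0.003]
contact_force: [-1.3, 0.6, 7.4]
grip_width: 0.0446
gripper_force: 6.4
```

```bash
python3 - <<'E'
from h import *
f=grab('wrist','w2')
E
```

```text
(no output)
```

View pics/w2.png

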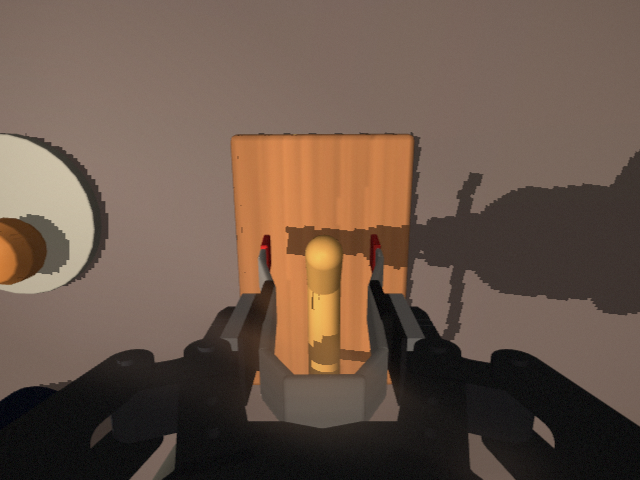

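The fingers straddle the sleeves at 44.6 mm with the pads open at (265,250) and (376,250). There is a 7 N upward push, so something is lightly touching. I'll lift slowly.

Emit:
{"method": "step_arm", "body": {"moves": [[0,0,-6,0,0,0,44.5],[0,0,-16,0,0,0,44.5],[0,0,-30,0,0,0,44.5],[0,0,-30,0,0,0,44.5]]}}

```text
clock: 3.9
tcp_pos: [0.573, 0.1611, 0.1498]
orientation: [-0.232, 3.129, 0.002]
contact_force: [0.8, -0.5, -1.0]
grip_width: 0.0445
gripper_force: 7.6
```

```bash
python3 - <<'E'
from h import *
f=grab('wrist','w3'); o=r.get_obs(); print(o['tcp_pos'],o['contact_force'],o['gripper_force'],o['grip_width'])
a=cv2.imread('pics/w3.png')
f=grab('scene'); b=cv2.cvtColor(f['image'],cv2.COLOR_RGB2BGR)[120:300,300:460]
cv2.imwrite('pics/w3b.png',np.hstack([cv2.resize(a,(400,300)),cv2.resize(b,(267,300))]))
E
```

```text
[0.57238332 0.16105158 0.14865791] [ 0.0591481   0.65882474 -0.75395608] 7.566972523927689 0.04458653233980765
```

View pics/w3b.png

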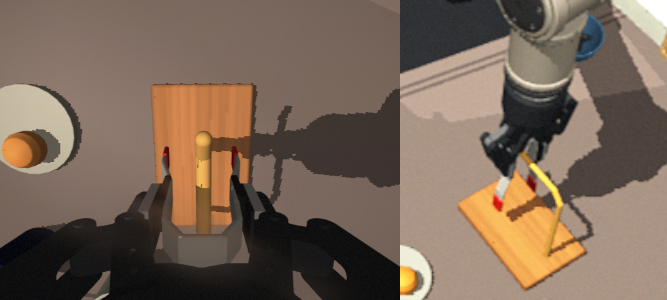

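The tongs came up with the gripper and the hook is now between the arms. I'll lift clear, then move over the bun.

Emit:
{"method": "step_arm", "body": {"moves": [[0,0,-20,0,0,0,44.5],[0,0,-50,0,0,0,44.5],[0,0,-80,0,0,0,44.5],[0,0,-110,0,0,0,44.5],[0,0,-140,0,0,0,44.5],[0,0,-155,0,0,0,44.5],[0,0,-155,0,0,0,44.5]]}}

```text
clock: 4.7
tcp_pos: [0.5725, 0.1611, 0.3041]
orientation: [-0.232, 3.129, 0.002]
contact_force: [-0.8, 0.9, -0.2]
grip_width: 0.0446
gripper_force: 7.6
```

Emit:
{"method": "step_arm", "body": {"moves": [[-1,-20,0,0,0,0,44.5],[-1,-55,0,0,0,0,44.5],[-2,-90,0,0,0,0,44.5],[-3,-125,0,0,0,0,44.5],[-4,-160,0,0,0,0,44.5],[-5,-185,0,0,0,0,44.5],[-5,-194,0,0,0,0,44.5],[-5,-194,0,0,0,0,44.5]]}}

```text
clock: 5.5
tcp_pos: [0.6045, -0.0314, 0.3008]
orientation: [0.229, -3.131, 0.0]
contact_force: [-0.7, 0.3, -0.4]
grip_width: 0.045
gripper_force: 7.6
```

```bash
cat > chk.py <<'E'
from h import *
import sys
f=grab('wrist',sys.argv[1]); o=r.get_obs(); print(o['clock'],o['tcp_pos'],o['contact_force'],o['gripper_force'],o['grip_width'])
for n in ['wrist','scene','top']:
    if n!='wrist': f=grab(n)
    W=world(f);hsv=cv2.cvtColor(f['image'],cv2.COLOR_RGB2HSV);H,S,V=[hsv[...,i].astype(int) for i in range(3)];x,y,z=W[...,0],W[...,1],W[...,2]
    near=(abs(y-o['tcp_pos'][1])<.07)&(abs(x-o['tcp_pos'][0])<.06)&(z>.005)&(f['depth']>0)
    m=near&((H<5)|(H>174))&(S>150)&(V>50)
    for mm in (m&(y<o['tcp_pos'][1]),m&(y>=o['tcp_pos'][1])):
        if mm.any(): print(n,'red',mm.sum(),W[mm].mean(0).round(4),'z',z[mm].min().round(4),z[mm].max().round(4))
    m=near&(H>8)&(H<28)&(S>150)&(V>60)
    if m.any():
        k,_=cv2.findContours(m.astype(np.uint8),0,2); k=max(k,key=len);c,rad=cv2.minEnclosingCircle(k); print(n,'bun',len(k),c,rad,ray(f,*c,.03).round(4),W[m].mean(0).round(4))
E
python3 chk.py w4
```

```text
5.55 [ 0.60456566 -0.02952495  0.30098374] [ 0.07095809  0.39615482 -1.84222217] 7.562595158815384 0.04479869590185066
wrist red 188 [ 0.6032 -0.0612  0.2358] z 0.2211 0.2446
wrist red 204 [ 0.5943 -0.0048  0.2381] z 0.22 0.2764
wrist bun 51 (324.5, 201.5) 19.039531707763672 [ 0.6053 -0.0283  0.03  ] [ 0.604  -0.0286  0.0387]
scene red 35 [ 0.6084 -0.0602  0.2324] z 0.2199 0.2436
scene red 35 [ 0.5989 -0.0012  0.2321] z 0.2195 0.2439
scene bun 28 (301.6875, 288.0625) 8.312834739685059 [ 0.6075 -0.0299  0.03  ] [ 0.6103 -0.031   0.0362]
```

View pics/w4.png

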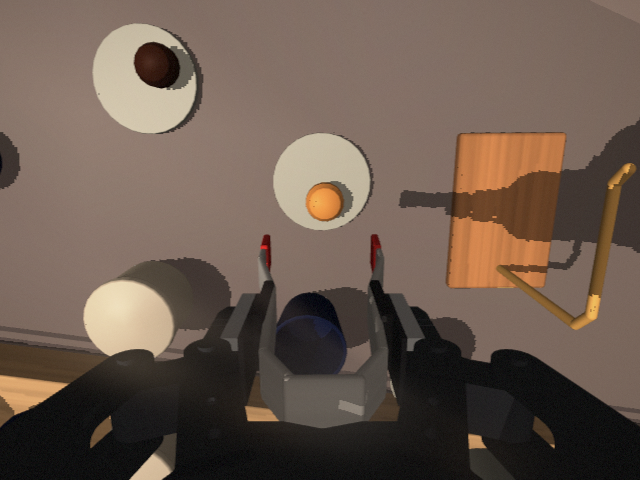

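Pads read at z 0.220–0.244, straddling the bun line. The bun at (324,202) is about 3 mm ahead of the tips. I'll descend partway and recheck.

Emit:
{"method": "step_arm", "body": {"moves": [[-3.5,0,25,0,0,0,44.5],[-3.5,0,60,0,0,0,44.5],[-3.5,0,95,0,0,0,44.5],[-3.5,0,130,0,0,0,44.5],[-3.5,0,150,0,0,0,44.5],[-3.5,0,150,0,0,0,44.5]]}}

```text
clock: 6.25
tcp_pos: [0.6061, -0.0274, 0.1489]
orientation: [0.237, -3.126, -0.001]
contact_force: [-0.7, 0.4, -0.1]
grip_width: 0.0443
gripper_force: 7.6
```

```bash
python3 chk.py w5
```

```text
6.3 [ 0.60761762 -0.02793367  0.15099321] [ 0.55483821  0.01265233 -0.1606832 ] 7.551305741071701 0.044450340503851195
wrist red 181 [ 0.6046 -0.0572  0.0841] z 0.0701 0.0928
wrist red 206 [ 0.5956 -0.0007  0.0856] z 0.0112 0.1244
wrist bun 76 (320.1249084472656, 233.68637084960938) 29.747787475585938 [ 0.6047 -0.0284  0.03  ] [ 0.6029 -0.0287  0.0384]
scene red 27 [ 0.6084 -0.0583  0.0774] z 0.011 0.0934
scene red 19 [6.028e-01 4.000e-04 8.330e-02] z 0.0694 0.0933
scene bun 27 (301.3148193359375, 288.1604919433594) 8.591015815734863 [ 0.6073 -0.0307  0.03  ] [ 0.6103 -0.0314  0.0366]
```

View pics/w5.png

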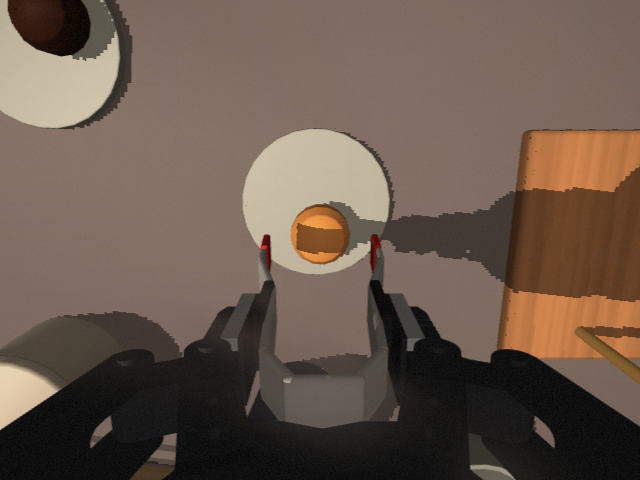

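The bun at (320,234) is centred between the pads at u 265 and 376. I'll go down with a 2.5 mm forward nudge, then close.

Emit:
{"method": "step_arm", "body": {"moves": [[-2.5,0,15,0,0,0,44.5],[-2.5,0,35,0,0,0,44.5],[-2.5,0,50,0,0,0,44.5],[-2.5,0,55,0,0,0,44.5],[-2.5,0,55,0,0,0,44.5]]}}

```text
clock: 6.9
tcp_pos: [0.6106, -0.0294, 0.0964]
orientation: [0.232, -3.132, 0.0]
contact_force: [0.6, 0.3, -1.1]
grip_width: 0.0447
gripper_force: 7.6
```

```bash
python3 chk.py w6
```

```text
6.95 [ 0.61111023 -0.02948636  0.09709736] [ 0.39436172 -0.59677372 -0.94710171] 7.551847994327545 0.04479673421159131
wrist red 181 [ 0.6092 -0.0592  0.0317] z 0.0168 0.0401
wrist red 204 [ 0.6004 -0.0027  0.0332] z 0.0154 0.071
wrist bun 103 (324.3620300292969, 247.60446166992188) 36.88597869873047 [ 0.6045 -0.0287  0.03  ] [ 0.6024 -0.0289  0.0382]
scene red 25 [ 0.6148 -0.0603  0.0262] z 0.0121 0.0415
scene red 20 [ 0.6057 -0.001   0.027 ] z 0.0125 0.0406
scene bun 29 (301.60498046875, 288.01934814453125) 8.395142555236816 [ 0.6073 -0.03    0.03  ] [ 0.6115 -0.0309  0.0376]
```

Emit:
{"method": "step_arm", "body": {"grip_force": 35, "moves": [[0,0,2,0,0,0,44],[0,0,2,0,0,0,43],[0,0,2,0,0,0,42],[0,0,2,0,0,0,41],[0,0,2,0,0,0,39],[0,0,2,0,0,0,36],[0,0,2,0,0,0,34],[0,0,2,0,0,0,34]]}}

```text
clock: 7.85
tcp_pos: [0.6112, -0.0295, 0.0953]
orientation: [-0.232, 3.132, -0.0]
contact_force: [0.7, -0.3, 2.0]
grip_width: 0.0398
gripper_force: 35.1
```

```bash
python3 chk.py w7
```

```text
7.9 [ 0.61120341 -0.02951646  0.09530041] [-1.08698663  0.13906061  1.69691819] 35.120744090527296 0.03935024572047479
wrist red 180 [ 0.6093 -0.0517  0.0314] z 0.0148 0.0403
wrist red 200 [ 0.6033 -0.0108  0.0326] z 0.0151 0.0792
wrist bun 93 (319.4128112792969, 247.592529296875) 37.37092590332031 [ 0.6053 -0.0314  0.03  ] [ 0.603  -0.0316  0.0382]
scene red 16 [ 0.6128 -0.053   0.0232] z 0.0104 0.0327
scene red 17 [ 0.6088 -0.0096  0.0276] z 0.0119 0.0365
scene bun 22 (301.0987243652344, 288.83758544921875) 8.428020477294922 [ 0.6087 -0.0319  0.03  ] [ 0.6137 -0.031   0.0376]
```

View pics/w7.png

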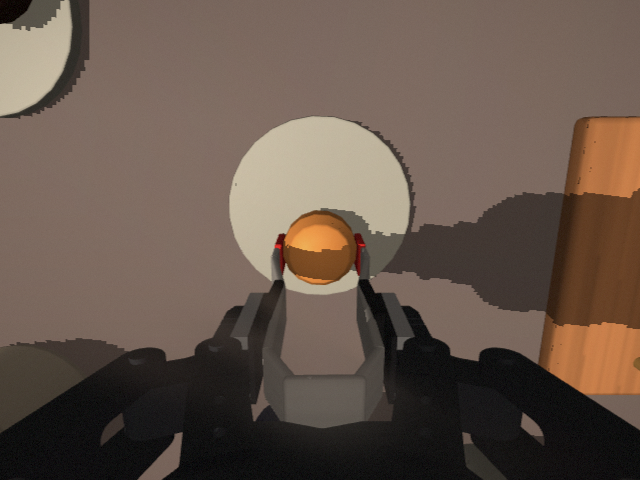

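Both pads press the bun, centred at (320,247), with 35 N on the fingers. I'll lift gently.

Emit:
{"method": "step_arm", "body": {"moves": [[0,0,-3,0,0,0,34],[0,0,-10,0,0,0,34],[0,0,-22,0,0,0,34],[0,0,-40,0,0,0,34],[0,0,-60,0,0,0,34],[0,0,-80,0,0,0,34],[0,0,-100,0,0,0,34],[0,0,-120,0,0,0,34]]}}

```text
clock: 8.8
tcp_pos: [0.611, -0.0295, 0.217]
orientation: [-0.232, 3.132, 0.0]
contact_force: [0.3, 0.8, -1.1]
grip_width: 0.0392
gripper_force: 35.3
```

Emit:
{"method": "step_arm", "body": {"moves": [[0,0,-20,0,0,0,34],[0,0,-40,0,0,0,34],[0,0,-50,0,0,0,34],[0,0,-55,0,0,0,34],[0,0,-55,0,0,0,34],[0,0,-55,0,0,0,34],[0,0,-55,0,0,0,34]]}}

```text
clock: 9.5
tcp_pos: [0.6104, -0.0294, 0.269]
orientation: [0.232, -3.131, 0.0]
contact_force: [0.2, -0.6, -2.0]
grip_width: 0.0393
gripper_force: 35.3
```

```bash
python3 chk.py w8; python3 -c "
from h import *
print(r.get_obs()['qvel'].round(3))"
```

```text
9.55 [ 0.61046333 -0.02939161  0.26910592] [-0.86890441  0.38025154 -0.43651851] 35.32380376942456 0.03930328690064412
wrist red 181 [ 0.6086 -0.0516  0.2049] z 0.1882 0.215
wrist red 199 [ 0.6025 -0.0106  0.2063] z 0.188 0.2522
wrist bun 115 (319.38958740234375, 248.14991760253906) 37.22677993774414 [ 0.6527 -0.0252  0.03  ] [ 0.6024 -0.0316  0.2119]
scene red 28 [ 0.6127 -0.0527  0.199 ] z 0.1858 0.2097
scene red 23 [ 0.6079 -0.0096  0.2022] z 0.1863 0.2112
scene bun 34 (299.3571472167969, 249.7857208251953) 9.806913375854492 [0.5108 0.0076 0.03  ] [ 0.6128 -0.0314  0.2108]
[-0.001 -0.003  0.001 -0.004 -0.    -0.001  0.   ]
```

View pics/w8.png

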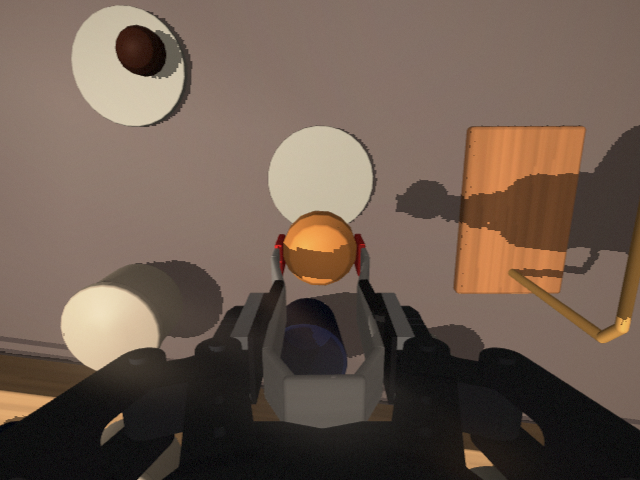

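The bun at (320,248) is held firmly about 17 cm above its slab. The slab is empty and the arm is still, so I'm handing in.

```bash
python3 -c "
from bench import r
print(r.hand_in())"
```

```text
the job is handed in; nothing more can be done
None
```

I handed the job in with the golden bun held still in the tongs, about 17 cm above its slab; the dark bun and pottery were not touched on the way, and the hand-in returned no verdict.

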